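# Flip the ink-cup rack face-down onto the drying carousel

### The job

Turn the drying carousel so its big rectangular nest faces the flipper, and get the ink-cup rack off its guide lane and fully seated in the flipper's pocket. Then swing the flipper right over so the rack rides across and drops face-down into that nest, and swing the empty flipper all the way back to the lane side, leaving the rack lying flat in the nest. Leave the other things on the table where they are.

Things in the scene. Friction and masses are not known exactly. Their poses are not given: they have to be found in the camera images.
- rack_center (a point): centre of the ink-cup rack: a loose bare-steel block 80 (its x) x 60 (its y) x 14 mm (its z), 150 g, with six open round wells 17 mm wide and 9 mm deep in its face; the back is smooth. Its z axis points out of the face (up at the start, down when face-down). At the start it lies face-up on the lane with its 60 mm side along the lane.
- hinge (a point): middle of the flipper's hinge axis, 70 mm above the table, fixed on the station. Station axes: x along the hinge axis (away from the robot), +y from the hinge out over the lane, -y out over the carousel, z up. Two hinge posts stand at x = +-59 mm, up to 10 mm above the axis.
- lane_end (a point): middle of the lane's end next to the flipper, on its top surface, 100 mm from the hinge axis (axes as hinge). The lane is a flat steel track, 65 mm above the table, from here to y=252 mm, 83 mm wide between fences 10 mm high, open at both ends. A rack pushed along it towards the hinge slides over the flipper's low sill and drops 5 mm into the pocket.
- pocket (a point): centre of the floor of the flipper's pocket (moves with it): x along the hinge, y to the free end, z out of the pocket. 83 (x) x 64 mm (y), side walls 8 mm high, 12 mm on the hinge side, a 4 mm sill at the free end. 62 mm from the hinge axis, 10 mm below it on the lane side. The rack is fully seated when flat on this floor, behind the sill.
- clip (a point): pivot of one of the two dark turning clips (D-shaped discs 34 mm across, on pins beside the pocket's 64 mm sides). Geared to the hinge: their flats face the pocket at both ends of the swing; as the flipper leaves the lane side they turn in 1 mm over the rack's face and let go only in the last 0.15 to 0.3 rad before fully over, so they carry the rack through the swing.
- crank_grip (a point): grip point of the flipper's crank (moves with it): round steel bar 10 mm thick, parallel to the hinge, on the robot's side (-x), 70 mm long, free all round. It is at x=-94 mm, 25 mm from the bar's end, 85 mm out from the hinge axis and 12 mm below it on the lane side (12 mm above when over). Fingers pointing down can pinch it across and let it turn between them through the whole swing.
- flipper (a joint): flipper angle in rad: 0 lying flat on the lane side (as at the start), grows as it swings up and over, 3.14 fully over lying flat above the carousel. Stiff hinge (0.3 N m): it stays where it is left and takes about 4 to 8 N at the crank. Stops at both ends.
- transfer_point (a point): fixed point of the station over the carousel, 60 mm from the hinge axis towards -y and 18 mm below it: where the centre of the nest's floor (nest) must be for the flipper to drop the rack in it. Same axes as hinge.
- nest (a point): centre of the floor of the big rectangular nest on the carousel (turns with it): raised pad with flared corner walls, opening 87 x 69 mm, walls 17 mm above the pad; the pad is 52 mm above the table and 8 mm above the deck, its centre 85 mm from the carousel's axis. The two other nests are a small 44 mm square one and a round 58 mm one: too small for the rack.
- carousel_axis (a point): centre of the carousel's deck, on its vertical axis, at the deck's top, 44 mm above the table: white plastic disc with grey nests, 260 mm across. Same axes as hinge.
- peg (a point): the carousel's turning peg (turns with it): upright round steel peg 12 mm thick, 40 mm high on the deck, 112 mm from the axis, on the rim opposite the big nest. This point is on its axis, 30 mm above the deck (10 mm under its top).
- carousel (a joint): carousel angle in rad, positive anticlockwise from above; 0 when the big nest is exactly at the transfer point. At the start it is turned clockwise (negative), the peg on the robot's side. Turns freely with light friction (0.08 N m), no detent, stays where it is left.
- wash_bottle_mid (a point): bystander: white bottle 52 mm thick, 150 mm high, half-way up
- ink_dark_mid (a point): bystander: small black ink bottle 32 mm thick, 85 mm high, half-way up
- jar_mid (a point): bystander: open glass 60 mm wide, 70 mm high, half-way up
- pen_mid (a point): bystander: black pen tattoo machine lying down, 120 mm long, 32 mm thick, at its middle
- cartridge_mid (a point): bystander: cardboard box 90 x 60 x 45 mm, centre
- cup_mid (a point): bystander: single small grey ink cup 24 mm wide, 16 mm high, half-way up

How it is judged (in metres and radians):
On the way, in this order (a step that is already met when the one before it is completed fails the run):
1. the big nest is at the transfer point and the rack lies fully seated, face-up, in the flipper's pocket with the flipper flat on the lane side (horizontal distance between nest and transfer_point below 0.008 m and value of joint flipper below 0.08 rad and angle between rack_center's own z axis and vertical below 0.06 rad and z of rack_center in the frame of pocket below 0.0095 m and horizontal distance between rack_center and pocket below 0.006 m), for 0.2 s.
2. the rack rides over in the flipper: flipper past upright with the rack still in its pocket (value of joint flipper above 2 rad and distance between rack_center and pocket below 0.014 m).
3. flipper fully over and the rack dropped face-down in the big nest (value of joint flipper above 3 rad and angle between rack_center's own z axis and vertical above 3.05 rad and horizontal distance between rack_center and nest below 0.007 m and z of rack_center in the frame of nest below 0.0095 m), for 0.1 s.
At the end, for the whole second after the job is handed in: Rack face-down and flat (5 degrees) on the big nest's floor, centre within 7 mm of the nest's, underside within 2.5 mm of the pad, at rest; big nest within 12 mm of the transfer point; flipper back on the lane side within 0.15 rad of flat (value of joint flipper below 0.15 rad and angle between rack_center's own z axis and vertical above 3.05 rad and horizontal distance between rack_center and nest below 0.007 m and z of rack_center in the frame of nest between 0.0045 and 0.0095 m and horizontal distance between nest and transfer_point below 0.012 m and linear speed of rack below 0.02 m/s); the robot touches nothing.
It fails at once if a bystander was moved by more than 30 mm (distance of any of wash_bottle_mid, ink_dark_mid, jar_mid, pen_mid, cartridge_mid, cup_mid from where it was at the start of the episode above 0.03 m).
It also fails if it takes over 72 s, if anything falls off the work surface, if the arm or the gripper's body presses on something with over 40 N, if the wrist force passes 120 N, or if a joint passes its speed limit or range.

### The arm

A 6-joint arm with a two-finger parallel gripper is mounted at the origin on the work surface. World frame = base frame: x ahead of the robot, y to its left, z up, the work surface at z = 0. Lengths are in m, angles in degrees, forces in N, time in s.
With the tool pointing down it reaches from about 0.4 to 0.825 m from the base axis. Payload 7 kg.
Tool frame: the origin (TCP) lies on the centre line of the jaws, within the pads' length; the fingertips stand 11 mm ahead of it and the grasp point (between the pads) lies 8 mm behind it; z points along the fingers, y is the direction in which the jaws open and shut (so a half turn about z gives the same grasp; the last joint's range is limited). The gripper opens to 88 mm and grips with 3 to 60 N. Pads are 19 mm wide; open, the fingers measure 130 mm over their backs; the gripper's body (78 mm by 193 mm) begins 47 mm behind the grasp point.
Start: joints at [-53.738, 20.546, 0.682, 0, -70.136, -16.507], TCP at [0.228, -0.635, 0.238] pointing down, gripper open.
Joint ranges: [-176.03, 176.03], [-82.01, 121.73], [-58.28, 71.71], [-173.87, 95.51], [-174.79, -0.11], [-173.66, 173.66]. Speed limits (degrees/s): [136.94, 136.94, 172.46, 180, 180, 180].

### API

Orientations are given as [roll, pitch, yaw] about the fixed x, y, z axes, in that order (R = Rz(yaw) Ry(pitch) Rx(roll)).
In Python, from plant import ctrl, cams, order gives the robot as it stands.
- The arm moves only by the tool jog_arm, never from a script. Its argument "motion" is a list of rows, each an object with "offset": the shift along the tool's x, y, z in mm, a list of three; "roll": the turn about the tool's z in rad; "hand": the finger opening in mm, from 0 to 87.6. A call has 1 to 20 rows; each row is the pose to reach, as a shift and turn from the pose commanded when the call began, along the tool's axes at that moment; what a row does not reach only later rows make up. A row lasts 1/12 s, in which the tool goes at most 41.7 mm and 7.16 degrees, less where a joint would pass 70% of its speed; a pose out of reach is approached as far as the arm can. A call with a gripper value outside its range is refused whole. The fingers move at their own pace and stop on an object; the grip force is fixed at half the most. Time passes only in rows, so rows that repeat a pose let the fingers close. It gives the time, the measured TCP pose, the force and the opening at its end, in the units of the state.
- ctrl.get_obs(): the state, without advancing time (a new reading comes with each control period).
- cams.snapshot(name): name is "scene" or "side" or "wrist"; returns a dict with "img" (400x640x3 uint8, red, green, blue), "K" (3x3 intrinsics, pixels), "cam_to_world" (4x4, takes a point from camera to world coordinates); the wrist camera has in their place "T_tool_cam" (4x4, takes a point from camera to tool coordinates, whose origin is the TCP and whose axes are the flange's). Camera axes: x right, y down, z forward; pixel columns grow to the right and rows downward; lengths in m; the calibration is good to about 2 mm. A picture is of the moment at which its call begins: read the wrist's pose just before it. There is no depth.
- order.close_job(): hands the job in, once; it reports no verdict.
The state is a dict: "clock": time; "joint_pos": joint angles; "qvel": joint speeds; "tau": joint torques, N m; "tool_pos": TCP position; "orientation": TCP orientation; "force": force on the tool from outside, world axes, zero at the start; "moment": the same for the moment, N m; "opening": finger opening in m.
Only numpy, scipy, OpenCV 4.12 (cv2) and the standard library are available. Lean on these libraries where they do the work, as an engineer would, in place of code of your own. Each camera call takes 0.05 s, during which the arm holds its last target. There are 200 camera calls.

## Working session

There is one attempt and no reset: what is moved stays moved. The work goes in short steps, Python scripts to look and compute and a tool call to move; the robot and the scene stay as the last step left them, time stands still between calls to the robot, and variables do not carry over. Pictures are saved under pics/ and viewed, about 8 in all and at most 12, crops included, and the job is handed in when it is done.

Besides the shell and the picture viewer there is one more tool, called after ">>>" as name([rows], argument=value, ...), one row to a line, values as JSON. jog_arm: Moves the arm, as the interface text tells. Its arguments: {"type":"object","properties":{"motion":{"type":"array"}},"required":["motion"]}

```bash
mkdir -p pics; ls; python3 - <<'E'
from plant import ctrl,cams,order
import cv2,numpy as np
o=ctrl.get_obs(); print({k:np.round(v,4) for k,v in o.items()})
for n in ("scene","side"):
    s=cams.snapshot(n); cv2.imwrite(f"pics/{n}0.png",s["img"][:,:,::-1]); print(n,s["K"].round(2).tolist(),s["cam_to_world"].round(4).tolist())
s=cams.snapshot("wrist");cv2.imwrite("pics/wrist0.png",s["img"][:,:,::-1]);print(s["K"].round(2).tolist(),s["T_tool_cam"].round(4).tolist())
E
```

```text
pics
{'clock': np.float64(0.0), 'joint_pos': array([-5.37375e+01,  2.05911e+01,  6.32700e-01, -2.11000e-02,
       -7.01356e+01, -1.65072e+01]), 'qvel': array([0.0104, 0.0043, 0.0652, 0.0112, 0.0004, 0.0464]), 'tau': array([-6.00000e-04, -5.82709e+01,  2.93047e+01,  6.99710e+00,
        6.80000e-03, -2.00000e-04]), 'tool_pos': array([ 0.228 , -0.6348,  0.2366]), 'orientation': array([ 1.799042e+02, -7.700000e-03, -1.602519e+02]), 'force': array([ 0.3162, -0.2094, -0.2275]), 'moment': array([ 0.0008,  0.0258, -0.0535]), 'opening': np.float64(0.0874)}
scene [[518.95, 0.0, 319.97], [0.0, 518.95, 204.91], [0.0, 0.0, 1.0]] [[-0.597, 0.6626, -0.4523, 1.1245], [0.8022, 0.4971, -0.3306, 0.4333], [0.0058, -0.5602, -0.8283, 1.2119], [0.0, 0.0, 0.0, 1.0]]
side [[403.36, 0.0, 325.5], [0.0, 403.36, 199.62], [0.0, 0.0, 1.0]] [[-0.8721, -0.3273, 0.3638, 0.0568], [-0.4889, 0.6136, -0.6201, 0.7738], [-0.0203, -0.7186, -0.6951, 0.98], [0.0, 0.0, 0.0, 1.0]]
[[358.23, 0.0, 316.37], [0.0, 358.23, 194.77], [0.0, 0.0, 1.0]] [[0.0004, -0.9649, -0.2627, 0.0706], [1.0, 0.0005, -0.0003, -0.0009], [0.0004, -0.2627, 0.9649, -0.1467], [0.0, 0.0, 0.0, 1.0]]
```

View pics/scene0.png

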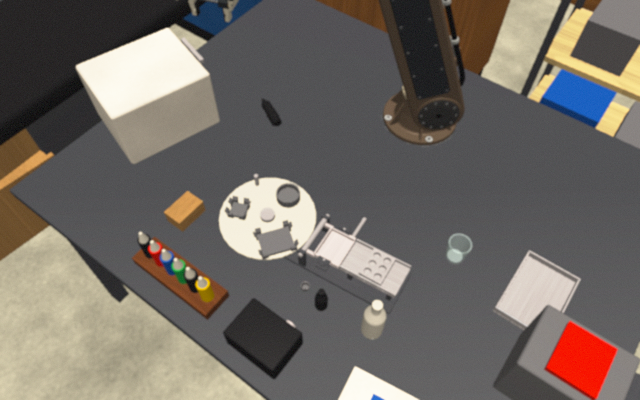

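View pics/side0.png

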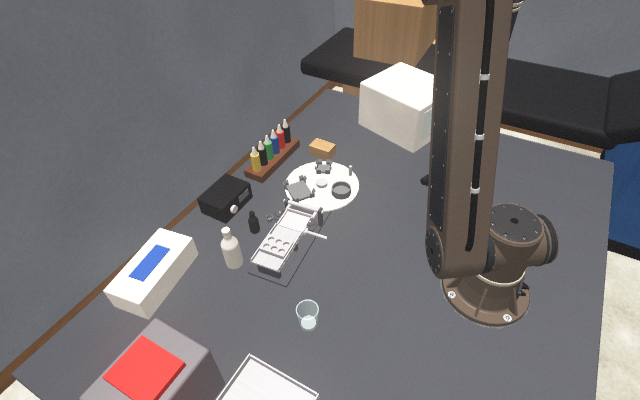

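```bash
python3 - <<'E'
import cv2
a=cv2.imread("pics/scene0.png")[165:305,212:422]; cv2.imwrite("pics/c1.png",cv2.resize(a,None,fx=3.8,fy=3.8,interpolation=cv2.INTER_CUBIC))
a=cv2.imread("pics/side0.png")[150:285,240:370]; cv2.imwrite("pics/c2.png",cv2.resize(a,None,fx=4.4,fy=4.4,interpolation=cv2.INTER_CUBIC))
E
```

```text
(no output)
```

View pics/c1.png

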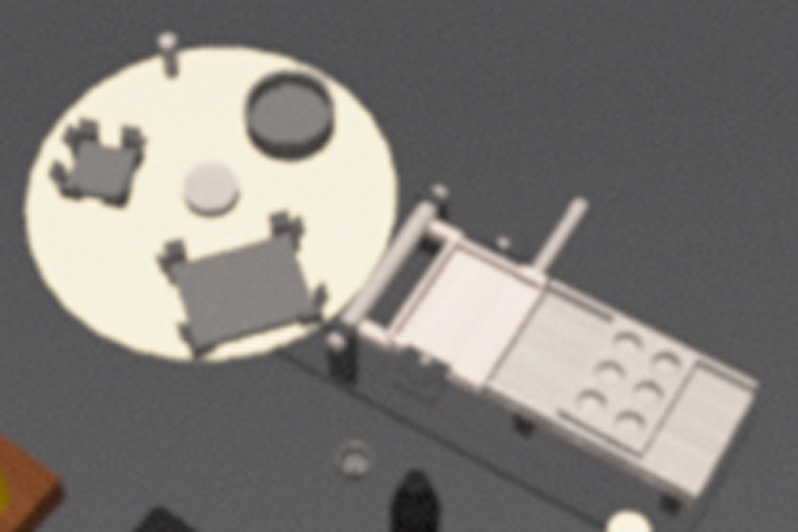

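View pics/c2.png

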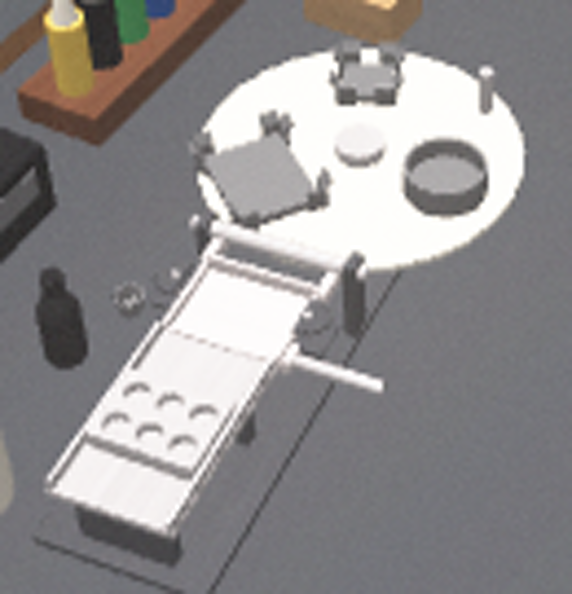

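```bash
cat > fit.py <<'E'
import numpy as np
from scipy.optimize import least_squares
S=dict(f=518.95,c=(319.97,204.91),T=np.array([[-0.597,0.6626,-0.4523,1.1245],[0.8022,0.4971,-0.3306,0.4333],[0.0058,-0.5602,-0.8283,1.2119],[0,0,0,1]]),k=3.8,o=(212,165))
D=dict(f=403.36,c=(325.5,199.62),T=np.array([[-0.8721,-0.3273,0.3638,0.0568],[-0.4889,0.6136,-0.6201,0.7738],[-0.0203,-0.7186,-0.6951,0.98],[0,0,0,1]]),k=4.4,o=(240,150))
def proj(C,p):
    q=(np.asarray(p)-C['T'][:3,3])@C['T'][:3,:3]
    uv=q[...,:2]/q[...,2:]*C['f']+C['c']
    return (uv-C['o']+.5)*C['k']-.5
R=lambda a:np.array([[np.cos(a),-np.sin(a)],[np.sin(a),np.cos(a)]])
def w(p,xy): # station->world
    xy=np.atleast_2d(xy); z=xy[:,2:]
    return np.hstack([xy[:,:2]@R(p[2]).T+p[:2],z])
obs={'S':dict(posts=[(440,192),(338,342)],crank=[(582,205)],end=[(726,440)],wells=[(630,382)],peg=[(168,40)],pad=[(243,300)],disc=(25,398,45,361)),
'D':dict(posts=[(354,258),(200,220)],crank=[(381,386)],end=[(113,510)],wells=[(161.5,415)],peg=[(487,70)],pad=[(256,180)],disc=(None,526,49,270))}
th=np.linspace(0,2*np.pi,720)
def res(p,lab=False):
    out=[];L=[]
    ax=p[4:6];a=p[6]; n=ax+R(a)@[0,.085]; pg=ax+R(a)@[0,-.112]
    for nm,C in (('S',S),('D',D)):
        o=obs[nm]
        for k,P in dict(posts=[[-.059,0,.08],[.059,0,.08]],crank=[[-.119,.085,.058]],end=[[0,.252,.075]],wells=[[0,p[3],.079]],peg=[[*pg,.084]],pad=[[*n,.052]]).items():
            r=((proj(C,w(p,P))-np.array(o[k]))/C['k']).ravel(); out+=list(r);L.append((nm,k,r.round(2)))
        d=proj(C,w(p,np.c_[ax[0]+.13*np.cos(th),ax[1]+.13*np.sin(th),0*th+.044]))
        e=[d[:,0].min(),d[:,0].max(),d[:,1].min(),d[:,1].max()]
        r=np.array([0 if b is None else (a-b)/C['k'] for a,b in zip(e,o['disc'])]);out+=list(r);L.append((nm,'disc',r.round(2)))
    return L if lab else np.array(out)
if __name__=='__main__':
    best=None
    for y0 in (0,-1,1):
        s=least_squares(res,[.6,-.1,y0,.2,0,-.145,-.5],loss='soft_l1',x_scale=.05)
        if best is None or s.cost<best.cost: best=s
    p=best.x; print(best.cost,p.round(4),'yaw',np.degrees(p[2]))
    for l in res(p,True): print(*l)
    W=lambda *q:w(p,[q]).round(4)[0]
    a=p[6]
    print('hinge',W(0,0,.07),'crank',W(-.094,.085,.058),'rack',W(0,p[3],.072),'axis',W(*p[4:6],.044),'peg',W(*(p[4:6]+R(a)@[0,-.112]),.074),'pegT',W(*(p[4:6]+[0,-.112]),.074))
E
python3 fit.py
```

```text
13.103878371523761 [ 0.5851  0.0219  0.1158  0.1784 -0.002  -0.1456 -0.7362] yaw 6.632810997633247
S posts [-1.68  1.31  1.65 -3.65]
S crank [ 0.04 -0.48]
S end [ 1.67 -0.85]
S wells [-0.24 -0.06]
S peg [0.37 0.17]
S pad [ 0.2  -2.63]
S disc [ 0.57 -0.08  0.92 -0.34]
D posts [-1.07  0.12  0.34 -0.78]
D crank [0.18 0.17]
D end [-1.56 -1.47]
D wells [-0.41  0.15]
D peg [-0.68  0.11]
D pad [ 0.3  -1.15]
D disc [ 0.   -0.89 -0.4  -0.59]
hinge [0.5851 0.0219 0.07  ] crank [0.4819 0.0955 0.058 ] rack [0.5645 0.1991 0.072 ] axis [ 0.6    -0.1229  0.044 ] peg [ 0.5349 -0.2141  0.074 ] pegT [ 0.6129 -0.2342  0.074 ]
```

>>> jog_arm([
  {"offset":[-530,463,0],"roll":0.2295,"hand":40},
  {"offset":[-530,463,0],"roll":0.2295,"hand":40},
  {"offset":[-530,463,0],"roll":0.2295,"hand":40},
  {"offset":[-530,463,0],"roll":0.2295,"hand":40},
  {"offset":[-530,463,0],"roll":0.2295,"hand":40},
  {"offset":[-530,463,0],"roll":0.2295,"hand":40},
  {"offset":[-530,463,0],"roll":0.2295,"hand":40},
  {"offset":[-530,463,0],"roll":0.2295,"hand":40},
  {"offset":[-530,463,0],"roll":0.2295,"hand":40},
  {"offset":[-530,463,0],"roll":0.2295,"hand":40},
  {"offset":[-530,463,0],"roll":0.2295,"hand":40},
  {"offset":[-530,463,0],"roll":0.2295,"hand":40},
  {"offset":[-530,463,0],"roll":0.2295,"hand":40},
  {"offset":[-530,463,0],"roll":0.2295,"hand":40},
  {"offset":[-530,463,0],"roll":0.2295,"hand":40},
  {"offset":[-530,463,0],"roll":0.2295,"hand":40},
  {"offset":[-530,463,0],"roll":0.2295,"hand":40},
  {"offset":[-530,463,0],"roll":0.2295,"hand":40},
  {"offset":[-530,463,0],"roll":0.2295,"hand":40},
  {"offset":[-530,463,0],"roll":0.2295,"hand":40},
])

```text
clock: 1.82
tool_pos: [0.57, -0.0202, 0.2371]
orientation: [-180.0, -0.1, -173.4]
force: [0.0, 0.4, -0.6]
opening: 0.0398
```

```bash
cat > look.py <<'E'
import sys,cv2,json,numpy as np
from plant import ctrl,cams
def look(name):
    o=ctrl.get_obs(); s=cams.snapshot("wrist"); cv2.imwrite(f"pics/{name}.png",cv2.resize(s["img"][:,:,::-1],(800,500),interpolation=cv2.INTER_CUBIC))
    np.savez(f"pics/{name}.npz",p=o["tool_pos"],r=o["orientation"],K=s["K"],T=s["T_tool_cam"])
    print(o["clock"],o["tool_pos"].round(4),o["orientation"].round(2),o["joint_pos"].round(1),o["force"].round(1),o["opening"])
if __name__=='__main__': look(sys.argv[1])
E
python3 look.py w1
```

```text
1.8167 [ 0.57   -0.0202  0.2371] [-1.7999e+02 -7.0000e-02 -1.7335e+02] [  17.6   10.8  -12.8   -0.   -66.5 -101. ] [ 0.   0.4 -0.6] 0.03975543912771568
```

View pics/w1.png

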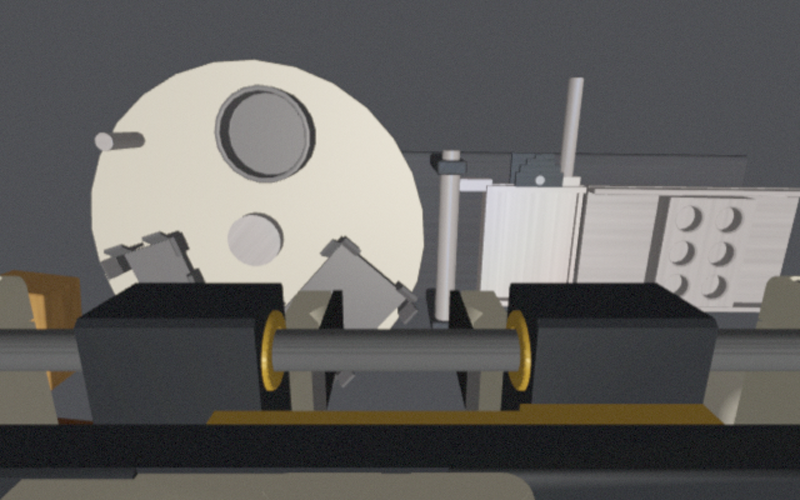

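```bash
cat > fit2.py <<'E'
import numpy as np
from fit import *
from scipy.spatial.transform import Rotation as Ro
d=np.load('pics/w1.npz')
def cam(d):
    M=np.eye(4);M[:3,:3]=Ro.from_euler('xyz',d['r'],degrees=True).as_matrix();M[:3,3]=d['p']
    K=d['K'];return dict(f=K[0,0],c=(K[0,2],K[1,2]),T=M@d['T'],k=1.25,o=(0,0))
C=cam(d)
def resw(p):
    ax=p[4:6];a=p[6];pg=ax+R(a)@[0,-.112];out=[];f=lambda P:proj(C,w(p,[P]))[0]
    for k,P,o in (('peg',[*pg,.084],(105,142)),('wells',[0,p[3],.079],(702,252)),('bar',[-.119,.085,.058],(575,80)),):
        out+=list((f(P)-o)/1.25)
    A,B=f([-.04,0,.07]),f([.04,0,.07])
    for q in ((451,185),(443,300)):
        t=(q[1]-A[1])/(B[1]-A[1]); out.append((A[0]+t*(B[0]-A[0])-q[0])/1.25)
    D_=proj(C,w(p,np.c_[ax[0]+.13*np.cos(th),ax[1]+.13*np.sin(th),0*th+.044]))
    out+=[(D_[:,0].min()-91)/1.25,(D_[:,0].max()-424)/1.25,(D_[:,1].min()-60)/1.25]
    return np.array(out)
def report(p):
    W=lambda *q:w(p,[q]).round(4)[0];a=p[6]
    print(p.round(4),'yaw',np.degrees(p[2]).round(2))
    print('hinge',W(0,0,.07),'crank',W(-.094,.085,.058),'rack',W(0,p[3],.072),'axis',W(*p[4:6],.044),'peg',W(*(p[4:6]+R(a)@[0,-.112]),.074),'pegT',W(*(p[4:6]+[0,-.112]),.074))
if __name__=='__main__':
    x0=[.585,.022,.116,.178,0,-.145,-.736]
    s=least_squares(resw,x0,loss='soft_l1',x_scale=.05);print(resw(s.x).round(1));report(s.x)
    g=lambda q:np.r_[q[:4],0,-.145,q[4]]
    s=least_squares(lambda q:np.r_[resw(g(q)),res(g(q))*.7],np.r_[x0[:4],x0[6]],loss='soft_l1',x_scale=.05);p=g(s.x);print(resw(p).round(1));report(p)
    for l in res(p,True): print(*l)
    np.save('p.npy',p)
E
python3 fit2.py
```

```text
[-0.1 -0.1 -0.   1.7 -0.1 -1.1 -1.3  2.1 -0.4  0.6  0.2]
[ 0.5854  0.0185  0.1146  0.1797 -0.002  -0.1448 -0.735 ] yaw 6.56
hinge [0.5854 0.0185 0.07  ] crank [0.4823 0.0922 0.058 ] rack [0.5648 0.1971 0.072 ] axis [ 0.5999 -0.1256  0.044 ] peg [ 0.5348 -0.2167  0.074 ] pegT [ 0.6127 -0.2369  0.074 ]
[ 0.  -0.   0.2  1.7  1.1 -1.8 -0.7  2.1 -0.3  0.7  0.4]
[ 0.5843  0.0186  0.1089  0.1797  0.     -0.145  -0.7305] yaw 6.24
hinge [0.5843 0.0186 0.07  ] crank [0.4816 0.0929 0.058 ] rack [0.5648 0.1972 0.072 ] axis [ 0.6001 -0.1256  0.044 ] peg [ 0.5349 -0.2166  0.074 ] pegT [ 0.6123 -0.2369  0.074 ]
S posts [-2.4   0.52  0.64 -4.65]
S crank [-0.67 -1.02]
S end [ 0.35 -1.27]
S wells [-0.97 -0.39]
S peg [-0.34 -0.27]
S pad [-0.65 -3.11]
S disc [-0.18 -0.88  0.5  -0.85]
D posts [-0.38 -0.38  1.17 -1.41]
D crank [ 0.67 -0.35]
D end [-1.18 -2.4 ]
D wells [-0.12 -0.34]
D peg [-0.36 -0.3 ]
D pad [ 0.66 -1.63]
D disc [ 0.   -0.59 -0.8  -1.11]
```

>>> jog_arm([
  {"offset":[57,-191,70],"roll":0,"hand":40},
  {"offset":[57,-191,70],"roll":0,"hand":40},
  {"offset":[57,-191,70],"roll":0,"hand":40},
  {"offset":[57,-191,70],"roll":0,"hand":40},
  {"offset":[57,-191,70],"roll":0,"hand":40},
  {"offset":[57,-191,70],"roll":0,"hand":40},
  {"offset":[57,-191,100],"roll":0,"hand":40},
  {"offset":[57,-191,125],"roll":0,"hand":40},
  {"offset":[57,-191,150],"roll":0,"hand":40},
  {"offset":[57,-191,171],"roll":0,"hand":40},
  {"offset":[57,-191,171],"roll":0,"hand":40},
  {"offset":[57,-191,171],"roll":0,"hand":30},
  {"offset":[57,-191,171],"roll":0,"hand":22},
  {"offset":[57,-191,171],"roll":0,"hand":16},
  {"offset":[57,-191,171],"roll":0,"hand":10},
  {"offset":[57,-191,171],"roll":0,"hand":5},
  {"offset":[57,-191,171],"roll":0,"hand":0},
  {"offset":[57,-191,171],"roll":0,"hand":0},
])

```text
clock: 3.37
tool_pos: [0.5364, -0.2169, 0.0678]
orientation: [-180.0, 0.1, -173.4]
force: [-1.2, -0.8, 6.5]
opening: 0.0115
```

```bash
python3 look.py w2
```

```text
3.3667 [ 0.5364 -0.2169  0.0678] [-1.7995e+02  9.0000e-02 -1.7336e+02] [ -2.6  21.  -23.7   0.  -45.2 -80.8] [-1.2 -0.8  6.5] 0.011484265721322169
```

View pics/w2.png

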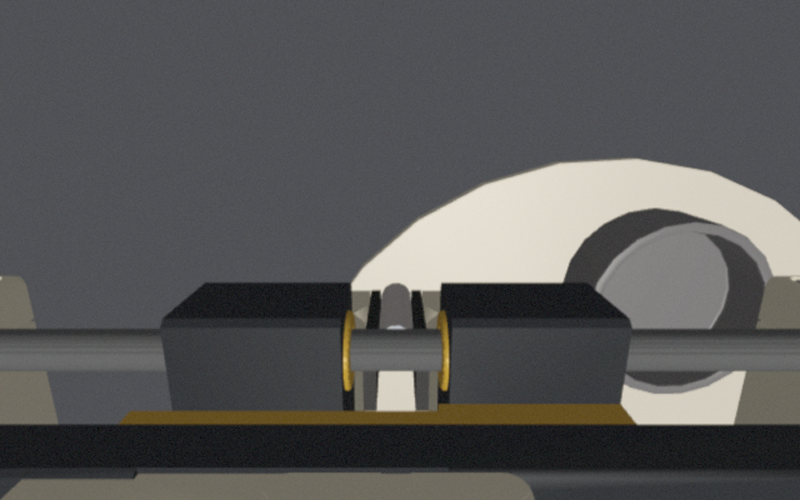

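>>> jog_arm([
  {"offset":[-5,-4,0],"roll":0,"hand":0},
  {"offset":[-10.7,-8.5,0],"roll":0,"hand":0},
  {"offset":[-16.5,-12.2,0],"roll":0,"hand":0},
  {"offset":[-22.3,-15.7,0],"roll":0,"hand":0},
  {"offset":[-28.5,-18.7,0],"roll":0,"hand":0},
  {"offset":[-34.8,-21.4,0],"roll":0,"hand":0},
  {"offset":[-41.3,-23.7,0],"roll":0,"hand":0},
  {"offset":[-47.8,-25.6,0],"roll":0,"hand":0},
  {"offset":[-54.5,-27,0],"roll":0,"hand":0},
  {"offset":[-61.2,-28.1,0],"roll":0,"hand":0},
  {"offset":[-68,-28.7,0],"roll":0,"hand":0},
  {"offset":[-72,-28.9,0],"roll":0,"hand":0},
  {"offset":[-74.9,-29,0],"roll":0,"hand":0},
  {"offset":[-74.9,-29,0],"roll":0,"hand":0},
  {"offset":[-74.9,-29,0],"roll":0,"hand":0},
  {"offset":[-74.9,-29,0],"roll":0,"hand":0},
])

```text
clock: 4.75
tool_pos: [0.6143, -0.2365, 0.0678]
orientation: [-180.0, 0.1, -173.3]
force: [-1.6, 2.1, 6.7]
opening: 0.0112
```

```bash
python3 - <<'E'
from plant import ctrl,cams
import cv2
o=ctrl.get_obs();print(o["force"].round(1),o["tool_pos"].round(4),o["opening"])
for n,f in(("scene",3.8),("side",4.4)):
    cv2.imwrite(f"pics/{n}1.png",cams.snapshot(n)["img"][:,:,::-1])
a=cv2.imread("pics/scene1.png")[165:305,212:422]; cv2.imwrite("pics/c3.png",cv2.resize(a,None,fx=3.8,fy=3.8,interpolation=cv2.INTER_CUBIC))
E
```

```text
[-1.6  2.1  6.7] [ 0.6143 -0.2365  0.0678] 0.011214350022368348
```

View pics/c3.png

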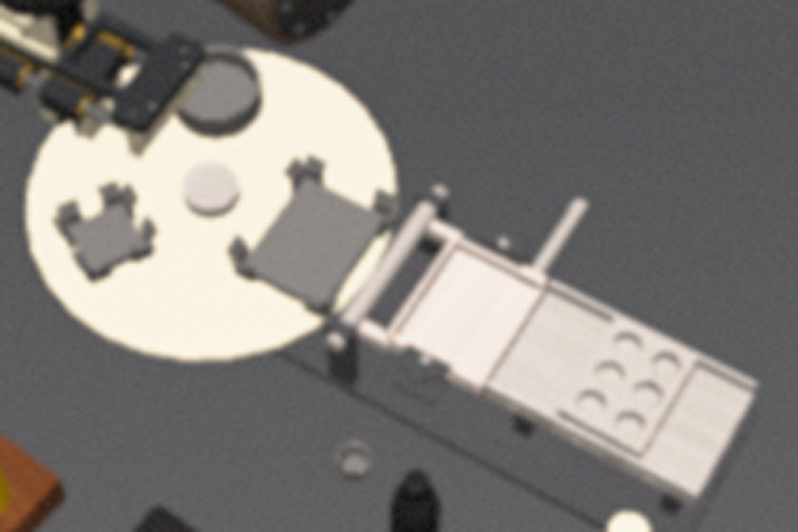

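```bash
cat > rect.py <<'E'
import cv2,numpy as np
from fit import *
p=np.load('p.npy')
def rect(img,C,z,y0,y1,s=2.0): # top-down in station frame: rows=x(-70..70), cols=y
    C=dict(C,k=1,o=(0,0))
    g=np.array([[-.07,y0,z],[.07,y0,z],[.07,y1,z],[-.07,y1,z]])
    src=(proj(C,w(p,g))).astype(np.float32)
    h,wd=int(.14*1000*s),int((y1-y0)*1000*s)
    return cv2.warpPerspective(img,cv2.getPerspectiveTransform(src,np.float32([[0,0],[0,h],[wd,h],[wd,0]])),(wd,h),flags=cv2.INTER_CUBIC)
if __name__=='__main__':
    import sys
    im={n:cv2.imread(f"pics/{n}{sys.argv[1]}.png") for n in('scene','side')}
    rows=[np.hstack([rect(im[n],C,.052,-.16,-.01),rect(im[n],C,.065,-.01,.22)]) for n,C in(('scene',S),('side',D))]
    cv2.imwrite(f"pics/r{sys.argv[1]}.png",np.vstack(rows))
E
python3 rect.py 1
```

```text
(no output)
```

View pics/r1.png

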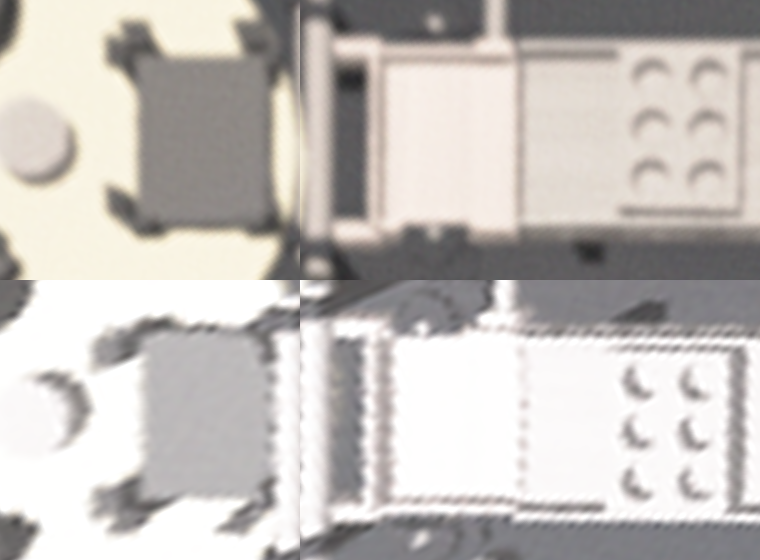

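```bash
python3 - <<'E'
import numpy as np
from fit import *
p=np.load('p.npy')
def ray(C,u,v,z):
    d=C['T'][:3,:3]@[(u-C['c'][0])/C['f'],(v-C['c'][1])/C['f'],1]; t=C['T'][:3,3]
    W=(t+d*(z-t[2])/d[2])[:2]; return W.round(3),(R(p[2]).T@(W-p[:2])).round(3)
print('bottle',ray(S,377,305,.15),ray(D,226,231,.15)); print('ink',ray(S,321,291,.085),ray(D,252,213,.085)); print('jar',ray(S,460,242,.07),ray(D,307,309,.07))
E
```

```text
bottle (array([0.682, 0.267]), array([0.124, 0.236])) (array([0.673, 0.271]), array([0.115, 0.241]))
ink (array([0.704, 0.132]), array([0.131, 0.099])) (array([0.697, 0.135]), array([0.125, 0.103]))
jar (array([0.379, 0.33 ]), array([-0.17 ,  0.332])) (array([0.379, 0.332]), array([-0.17 ,  0.334]))
```

>>> jog_arm([
  {"offset":[0,0,0],"roll":0,"hand":40},
  {"offset":[0,0,0],"roll":0,"hand":40},
  {"offset":[0,0,0],"roll":0,"hand":40},
  {"offset":[0,0,-35],"roll":0,"hand":40},
  {"offset":[0,0,-70],"roll":0,"hand":40},
  {"offset":[0,20,-105],"roll":0,"hand":0},
  {"offset":[0,60,-110],"roll":0,"hand":0},
  {"offset":[0,100,-110],"roll":0,"hand":0},
  {"offset":[0,140,-110],"roll":0,"hand":0},
  {"offset":[0,180,-110],"roll":0,"hand":0},
  {"offset":[-1,220,-110],"roll":0,"hand":0},
  {"offset":[-1,260,-110],"roll":0,"hand":0},
  {"offset":[-1,300,-110],"roll":0,"hand":0},
  {"offset":[-1,340,-110],"roll":0,"hand":0},
  {"offset":[-1,380,-110],"roll":0,"hand":0},
  {"offset":[-2,420,-110],"roll":0,"hand":0},
  {"offset":[-2,460,-110],"roll":0,"hand":0},
  {"offset":[-2,500,-110],"roll":0,"hand":0},
  {"offset":[-2,500,-85],"roll":0,"hand":0},
  {"offset":[-2,500,-60],"roll":0,"hand":0},
])

```text
clock: 6.52
tool_pos: [0.5583, 0.2633, 0.1271]
orientation: [179.9, 0.2, -173.2]
force: [-0.3, -0.9, -1.0]
opening: 0.0004
```

>>> jog_arm([
  {"offset":[0,0,15],"roll":0,"hand":0},
  {"offset":[0,0,30],"roll":0,"hand":0},
  {"offset":[0,0,40],"roll":0,"hand":0},
  {"offset":[0,0,47],"roll":0,"hand":0},
  {"offset":[0,0,47],"roll":0,"hand":0},
  {"offset":[0,0,47],"roll":0,"hand":0},
  {"offset":[0,0,47],"roll":0,"hand":0},
])

```text
clock: 7.1
tool_pos: [0.5586, 0.2603, 0.0805]
orientation: [180.0, 0.1, -173.4]
force: [-0.1, -0.4, -0.3]
opening: 0.0005
```

>>> jog_arm([
  {"offset":[0,-8,0],"roll":0,"hand":0},
  {"offset":[0,-16,0],"roll":0,"hand":0},
  {"offset":[0,-24,0],"roll":0,"hand":0},
  {"offset":[0,-32,0],"roll":0,"hand":0},
  {"offset":[0,-40,0],"roll":0,"hand":0},
  {"offset":[0,-48,0],"roll":0,"hand":0},
  {"offset":[0,-56,0],"roll":0,"hand":0},
  {"offset":[0,-64,0],"roll":0,"hand":0},
  {"offset":[0,-72,0],"roll":0,"hand":0},
  {"offset":[0,-80,0],"roll":0,"hand":0},
  {"offset":[0,-88,0],"roll":0,"hand":0},
  {"offset":[0,-96,0],"roll":0,"hand":0},
  {"offset":[0,-104,0],"roll":0,"hand":0},
  {"offset":[0,-110,0],"roll":0,"hand":0},
  {"offset":[0,-116,0],"roll":0,"hand":0},
  {"offset":[0,-118,0],"roll":0,"hand":0},
  {"offset":[0,-118,0],"roll":0,"hand":0},
  {"offset":[0,-118,0],"roll":0,"hand":0},
])

```text
clock: 8.6
tool_pos: [0.5715, 0.1426, 0.0795]
orientation: [-180.0, -0.0, -173.4]
force: [0.9, -0.3, 0.7]
opening: 0.0002
```

```bash
cat > snap.py <<'E'
import sys,cv2
from plant import ctrl,cams
o=ctrl.get_obs();print(o["force"].round(1),o["tool_pos"].round(4),o["opening"])
for n in("scene","side"): cv2.imwrite(f"pics/{n}{sys.argv[1]}.png",cams.snapshot(n)["img"][:,:,::-1])
E
python3 snap.py 2; python3 rect.py 2
```

```text
[ 0.9 -0.3  0.7] [0.5715 0.1426 0.0795] 0.0002021498513956282
```

View pics/r2.png

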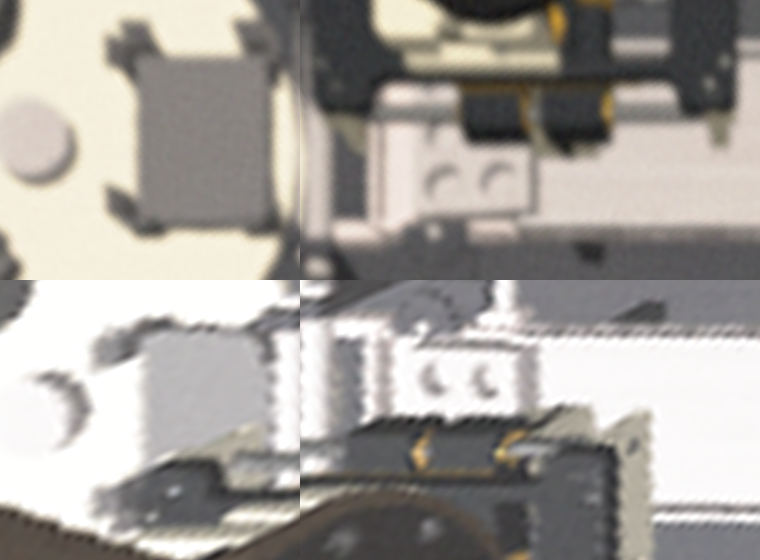

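>>> jog_arm([
  {"offset":[0,-2,0],"roll":0,"hand":0},
  {"offset":[0,-4,0],"roll":0,"hand":0},
  {"offset":[0,-6,0],"roll":0,"hand":0},
  {"offset":[0,-7.5,0],"roll":0,"hand":0},
  {"offset":[0,-9,0],"roll":0,"hand":0},
  {"offset":[0,-10,0],"roll":0,"hand":0},
  {"offset":[0,-11,0],"roll":0,"hand":0},
  {"offset":[0,-11.5,0],"roll":0,"hand":0},
  {"offset":[0,-11.5,0],"roll":0,"hand":0},
])

```text
clock: 9.45
tool_pos: [0.5729, 0.1313, 0.0796]
orientation: [-180.0, -0.0, -173.4]
force: [-0.0, 0.8, 0.1]
opening: 0.0003
```

>>> jog_arm([
  {"offset":[0,-0.7,0],"roll":0,"hand":0},
  {"offset":[0,-1.3,0],"roll":0,"hand":0},
  {"offset":[0,-1.3,0],"roll":0,"hand":0},
])

```text
clock: 9.7
tool_pos: [0.573, 0.1301, 0.0796]
orientation: [-180.0, -0.0, -173.4]
force: [-0.5, 0.4, 1.1]
opening: -0.0001
```

```bash
python3 snap.py 3; python3 - <<'E'
import cv2,numpy as np
from rect import *
o=[]
for k in (2,3):
  for n,C in(('scene',S),('side',D)):
    im=cv2.imread(f"pics/{n}{k}.png"); r=rect(im,C,.065,.01,.13,3); o.append(r[210:] if n=='scene' else r[:210])
cv2.imwrite("pics/cmp.png",np.vstack([np.hstack([o[0],o[2]]),np.hstack([o[1],o[3]])]))
E
```

```text
[-0.5  0.4  1.1] [0.573  0.1301 0.0796] -0.00013819025858287327
```

View pics/cmp.png

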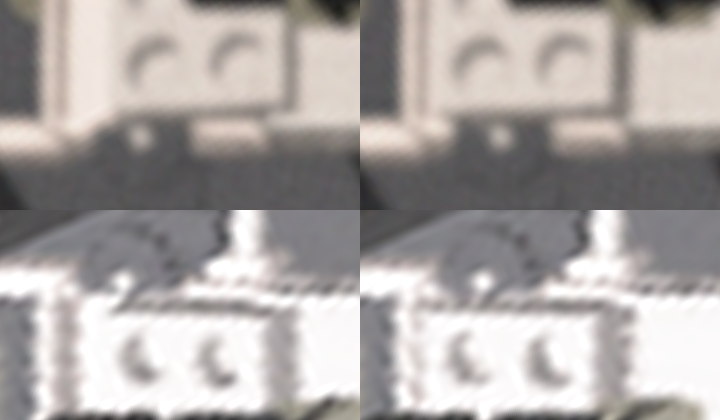

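>>> jog_arm([
  {"offset":[0,-0.7,0],"roll":0,"hand":0},
  {"offset":[0,-1.3,0],"roll":0,"hand":0},
  {"offset":[0,-1.3,0],"roll":0,"hand":0},
])

```text
clock: 10.05
tool_pos: [0.5732, 0.1288, 0.0796]
orientation: [180.0, -0.0, -173.4]
force: [-0.1, 0.3, 0.3]
opening: 0.0005
```

```bash
python3 snap.py 4; cat > tm.py <<'E'
import cv2,numpy as np,sys
from rect import *
def shift(a,b):
  for n,C in(('scene',S),('side',D)):
    r=[cv2.cvtColor(rect(cv2.imread(f"pics/{n}{k}.png"),C,.065,.01,.13,4),cv2.COLOR_BGR2GRAY) for k in(a,b)]
    # wells patch in a: rows/cols in mm*4
    y0,y1,x0,x1=(285,390,150,320) if n=='scene' else (145,215,130,310)
    if a!='2': x0-=46;x1-=46
    t=r[0][y0:y1,x0:x1]; m=cv2.matchTemplate(r[1],t,cv2.TM_CCOEFF_NORMED); _,v,_,l=cv2.minMaxLoc(m)
    print(n,a,b,'dy_st %.2f dx_st %.2f mm'%((l[0]-x0)/4,(l[1]-y0)/4),round(v,3))
for i in range(1,len(sys.argv)-1,2): shift(sys.argv[i],sys.argv[i+1])
E
python3 tm.py 2 3 2 4 3 4
```

```text
[-0.1  0.3  0.3] [0.5732 0.1288 0.0796] 0.0005343863709474077
scene 2 3 dy_st -11.50 dx_st 0.25 mm 0.979
side 2 3 dy_st -11.00 dx_st -0.25 mm 0.931
scene 2 4 dy_st -12.50 dx_st 0.25 mm 0.972
side 2 4 dy_st -12.50 dx_st 0.00 mm 0.963
scene 3 4 dy_st -1.25 dx_st 0.00 mm 0.986
side 3 4 dy_st -1.25 dx_st 0.00 mm 0.954
```

>>> jog_arm([
  {"offset":[0,-0.7,0],"roll":0,"hand":0},
  {"offset":[0,-1.3,0],"roll":0,"hand":0},
  {"offset":[0,-1.3,0],"roll":0,"hand":0},
])

```text
clock: 10.4
tool_pos: [0.5733, 0.1275, 0.0796]
orientation: [180.0, 0.0, -173.4]
force: [-1.1, 0.6, -0.9]
opening: 0.0007
```

```bash
python3 snap.py 5; python3 tm.py 2 5 4 5
```

```text
[-1.1  0.6 -0.9] [0.5733 0.1275 0.0796] 0.0006778107284505332
scene 2 5 dy_st -14.00 dx_st 0.25 mm 0.967
side 2 5 dy_st -13.75 dx_st -0.25 mm 0.98
scene 4 5 dy_st -1.50 dx_st 0.25 mm 0.989
side 4 5 dy_st -1.25 dx_st -0.25 mm 0.976
```

>>> jog_arm([
  {"offset":[0,2,0],"roll":0,"hand":0},
  {"offset":[0,2,-15],"roll":0,"hand":0},
  {"offset":[0,-10,-15],"roll":0,"hand":0},
  {"offset":[0,-25,-15],"roll":0,"hand":0},
  {"offset":[0,-25,-12],"roll":0,"hand":0},
  {"offset":[0,-25,-10.5],"roll":0,"hand":0},
  {"offset":[0,-25,-9],"roll":0,"hand":0},
  {"offset":[0,-25,-8],"roll":0,"hand":0},
  {"offset":[0,-25,-8],"roll":0,"hand":0},
  {"offset":[0,-25,-8],"roll":0,"hand":0},
])

```text
clock: 11.33
tool_pos: [0.5761, 0.1028, 0.0873]
orientation: [-180.0, -0.0, -173.4]
force: [0.6, 0.4, 0.8]
opening: 0.0004
```

>>> jog_arm([
  {"offset":[0,0,1],"roll":0,"hand":0},
  {"offset":[0,0,1.5],"roll":0,"hand":0},
  {"offset":[0,0,1.5],"roll":0,"hand":0},
])

```text
clock: 11.58
tool_pos: [0.5761, 0.1028, 0.0859]
orientation: [-180.0, -0.0, -173.4]
force: [-0.7, 0.1, -0.9]
opening: 0.0009
```

>>> jog_arm([
  {"offset":[0,0,0.7],"roll":0,"hand":0},
  {"offset":[0,0,1.4],"roll":0,"hand":0},
  {"offset":[0,0,1.4],"roll":0,"hand":0},
  {"offset":[0,0,1.4],"roll":0,"hand":0},
])

```text
clock: 11.92
tool_pos: [0.5763, 0.1028, 0.0852]
orientation: [180.0, 0.0, -173.4]
force: [-2.3, 0.8, 5.0]
opening: 0.0002
```

>>> jog_arm([
  {"offset":[0,0,-30],"roll":0,"hand":0},
  {"offset":[30,0,-45],"roll":0.006,"hand":20},
  {"offset":[65,0,-45],"roll":0.006,"hand":40},
  {"offset":[95,0.5,-45],"roll":0.006,"hand":40},
  {"offset":[95,0.5,-25],"roll":0.006,"hand":40},
  {"offset":[95,0.5,0],"roll":0.006,"hand":40},
  {"offset":[95,0.5,20],"roll":0.006,"hand":40},
  {"offset":[95,0.5,34],"roll":0.006,"hand":40},
  {"offset":[95,0.5,34],"roll":0.006,"hand":40},
  {"offset":[95,0.5,34],"roll":0.006,"hand":26},
  {"offset":[95,0.5,34],"roll":0.006,"hand":18},
  {"offset":[95,0.5,34],"roll":0.006,"hand":12},
  {"offset":[95,0.5,34],"roll":0.006,"hand":6},
  {"offset":[95,0.5,34],"roll":0.006,"hand":0},
  {"offset":[95,0.5,34],"roll":0.006,"hand":0},
  {"offset":[95,0.5,34],"roll":0.006,"hand":0},
])

```text
clock: 13.25
tool_pos: [0.4822, 0.0935, 0.0514]
orientation: [179.9, 0.1, -173.7]
force: [-3.7, 7.0, 3.1]
opening: 0.009
```

```bash
python3 snap.py 6;python3 look.py w3
```

```text
[-3.7  7.   3.1] [0.4822 0.0935 0.0514] 0.009038364033873498
13.35 [0.4822 0.0935 0.0513] [ 1.7989e+02  1.0000e-01 -1.7374e+02] [ 3.390e+01  1.540e+01 -3.560e+01 -1.000e-01 -3.890e+01 -1.176e+02] [-3.   5.8  2.4] 0.008720896514831895
```

View pics/w3.png

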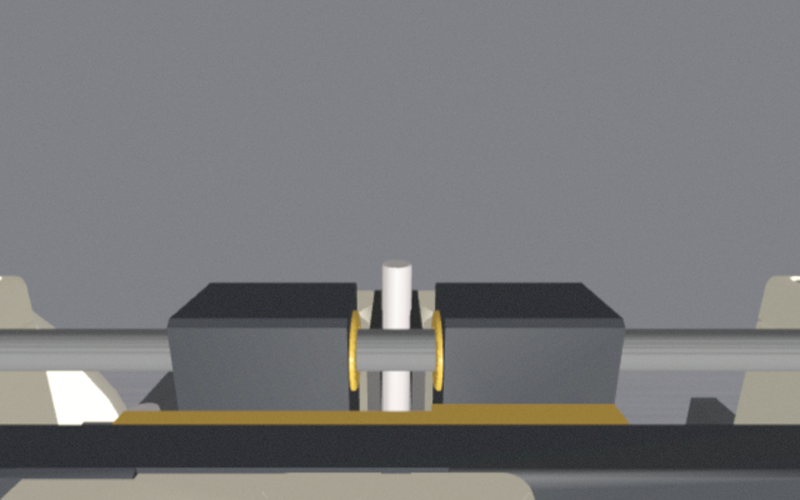

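```bash
python3 -c "
import numpy as np
for k in range(1,37):
    f=np.radians(5*k-8.04);print(5*k,round(85.84*np.cos(f)-85,1),round(-(85.84*np.sin(f)+12),1),end=' | ')"
```

```text
5 0.7 -7.4 | 10 0.8 -14.9 | 15 0.2 -22.4 | 20 -1.0 -29.8 | 25 -2.9 -37.0 | 30 -5.4 -44.1 | 35 -8.5 -50.9 | 40 -12.2 -57.4 | 45 -16.4 -63.6 | 50 -21.2 -69.4 | 55 -26.4 -74.7 | 60 -32.1 -79.6 | 65 -38.2 -84.0 | 70 -44.6 -87.8 | 75 -51.4 -91.0 | 80 -58.4 -93.6 | 85 -65.6 -95.6 | 90 -73.0 -97.0 | 95 -80.4 -97.7 | 100 -87.9 -97.8 | 105 -95.4 -97.2 | 110 -102.8 -96.0 | 115 -110.0 -94.1 | 120 -117.1 -91.6 | 125 -123.9 -88.5 | 130 -130.4 -84.8 | 135 -136.6 -80.6 | 140 -142.4 -75.8 | 145 -147.7 -70.6 | 150 -152.6 -64.9 | 155 -157.0 -58.8 | 160 -160.8 -52.4 | 165 -164.0 -45.6 | 170 -166.6 -38.6 | 175 -168.6 -31.4 | 180 -170.0 -24.0 |
```

>>> jog_arm([
  {"offset":[0,0.7,-7.4],"roll":0,"hand":0},
  {"offset":[0,0.8,-14.9],"roll":0,"hand":0},
  {"offset":[0,0.2,-22.4],"roll":0,"hand":0},
  {"offset":[0,-1,-29.8],"roll":0,"hand":0},
  {"offset":[0,-2.9,-37],"roll":0,"hand":0},
  {"offset":[0,-5.4,-44.1],"roll":0,"hand":0},
  {"offset":[0,-8.5,-50.9],"roll":0,"hand":0},
  {"offset":[0,-12.2,-57.4],"roll":0,"hand":0},
  {"offset":[0,-16.4,-63.6],"roll":0,"hand":0},
  {"offset":[0,-21.2,-69.4],"roll":0,"hand":0},
  {"offset":[0,-26.4,-74.7],"roll":0,"hand":0},
  {"offset":[0,-32.1,-79.6],"roll":0,"hand":0},
])

```text
clock: 14.4
tool_pos: [0.4854, 0.0648, 0.1322]
orientation: [179.6, 0.2, -173.7]
force: [-18.7, 28.0, 21.6]
opening: 0.0092
```

```bash
python3 snap.py 7; python3 -c "
import cv2,numpy as np
a=cv2.resize(cv2.imread('pics/side7.png')[150:285,240:370],None,fx=3,fy=3,interpolation=2);b=cv2.resize(cv2.imread('pics/scene7.png')[170:305,285:415],None,fx=3,fy=3,interpolation=2)
cv2.imwrite('pics/m7.png',np.hstack([a,b]))"
```

```text
[-18.7  28.   21.6] [0.4854 0.0648 0.1322] 0.00921534338968234
```

```bash
python3 -c "
import numpy as np
for f0 in list(range(50,172,5))+[172]:
    f=np.radians(f0);print(f0,round(3.9+85.84*np.cos(f)-56.1,1),round(-(2.1+85.84*np.sin(f)-65),1),end=' | ')"
```

```text
50 3.0 -2.9 | 55 -3.0 -7.4 | 60 -9.3 -11.4 | 65 -15.9 -14.9 | 70 -22.8 -17.8 | 75 -30.0 -20.0 | 80 -37.3 -21.6 | 85 -44.7 -22.6 | 90 -52.2 -22.9 | 95 -59.7 -22.6 | 100 -67.1 -21.6 | 105 -74.4 -20.0 | 110 -81.6 -17.8 | 115 -88.5 -14.9 | 120 -95.1 -11.4 | 125 -101.4 -7.4 | 130 -107.4 -2.9 | 135 -112.9 2.2 | 140 -118.0 7.7 | 145 -122.5 13.7 | 150 -126.5 20.0 | 155 -130.0 26.6 | 160 -132.9 33.5 | 165 -135.1 40.7 | 170 -136.7 48.0 | 172 -137.2 51.0 |
```

View pics/m7.png

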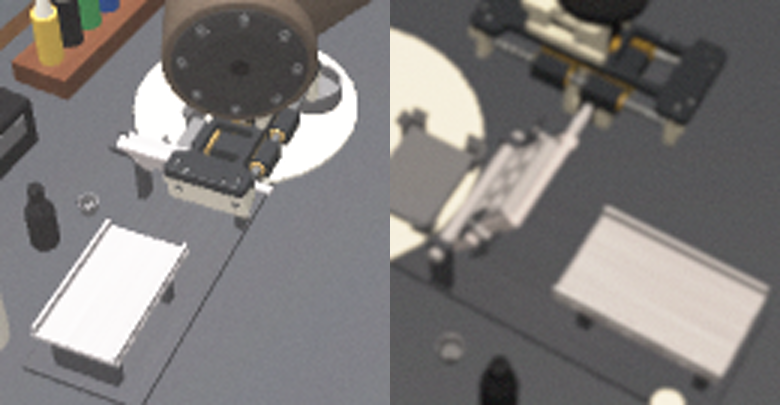

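>>> jog_arm([
  {"offset":[0,3,-2.9],"roll":0,"hand":0},
  {"offset":[0,3,-2.9],"roll":0,"hand":0},
  {"offset":[0,-3,-7.4],"roll":0,"hand":0},
  {"offset":[0,-9.3,-11.4],"roll":0,"hand":0},
  {"offset":[0,-15.9,-14.9],"roll":0,"hand":0},
  {"offset":[0,-22.8,-17.8],"roll":0,"hand":0},
  {"offset":[0,-30,-20],"roll":0,"hand":0},
  {"offset":[0,-30,-20],"roll":0,"hand":0},
])

```text
clock: 15.17
tool_pos: [0.4889, 0.0311, 0.1519]
orientation: [179.9, 0.1, -173.7]
force: [-5.5, 5.7, 11.0]
opening: 0.0088
```

>>> jog_arm([
  {"offset":[0,-7.3,-2.1],"roll":0,"hand":0},
  {"offset":[0,-14.7,-3.2],"roll":0,"hand":0},
  {"offset":[0,-22.2,-3.6],"roll":0,"hand":0},
  {"offset":[0,-29.7,-3.4],"roll":0,"hand":0},
  {"offset":[0,-37.1,-2.4],"roll":0,"hand":0},
  {"offset":[0,-44.4,-0.8],"roll":0,"hand":0},
  {"offset":[0,-51.6,1.4],"roll":0,"hand":0},
  {"offset":[0,-58.5,4.3],"roll":0,"hand":0},
  {"offset":[0,-65.1,7.8],"roll":0,"hand":0},
  {"offset":[0,-71.4,11.8],"roll":0,"hand":0},
])

```text
clock: 16.0
tool_pos: [0.4962, -0.0402, 0.1389]
orientation: [179.9, 0.0, -173.8]
force: [-2.2, 5.7, 1.9]
opening: 0.009
```

>>> jog_arm([
  {"offset":[0,-6,4.5],"roll":0,"hand":0},
  {"offset":[0,-11.5,9.6],"roll":0,"hand":0},
  {"offset":[0,-16.6,15.1],"roll":0,"hand":0},
  {"offset":[0,-21.1,21.1],"roll":0,"hand":0},
  {"offset":[0,-25.1,27.4],"roll":0,"hand":0},
  {"offset":[0,-28.6,34],"roll":0,"hand":0},
  {"offset":[0,-31.5,40.9],"roll":0,"hand":0},
  {"offset":[0,-33.7,48.1],"roll":0,"hand":0},
  {"offset":[0,-35.3,55.4],"roll":0,"hand":0},
  {"offset":[0,-35.8,58.4],"roll":0,"hand":0},
  {"offset":[0,-35.8,60],"roll":0,"hand":0},
  {"offset":[0,-35.8,60],"roll":0,"hand":0},
  {"offset":[0,-35.8,60],"roll":0,"hand":0},
  {"offset":[0,-35.8,60],"roll":0,"hand":0},
])

```text
clock: 17.17
tool_pos: [0.4999, -0.0757, 0.0806]
orientation: [180.0, 0.0, -173.7]
force: [-11.3, 7.9, 27.9]
opening: 0.0092
```

>>> jog_arm([
  {"offset":[0,0,0],"roll":0,"hand":0},
  {"offset":[0,0.5,-4.6],"roll":0,"hand":0},
  {"offset":[0,2.1,-11.9],"roll":0,"hand":0},
  {"offset":[0,4.3,-19.1],"roll":0,"hand":0},
  {"offset":[0,7.2,-26],"roll":0,"hand":0},
  {"offset":[0,10.7,-32.6],"roll":0,"hand":0},
  {"offset":[0,14.7,-38.9],"roll":0,"hand":0},
  {"offset":[0,19.2,-44.9],"roll":0,"hand":0},
  {"offset":[0,24.3,-50.4],"roll":0,"hand":0},
  {"offset":[0,29.8,-55.5],"roll":0,"hand":0},
])

```text
clock: 18.0
tool_pos: [0.4968, -0.0481, 0.1355]
orientation: [-179.8, -0.0, -173.7]
force: [0.7, -12.8, 2.8]
opening: 0.0089
```

Fine. Continue to upright, then look.

>>> jog_arm([
  {"offset":[0,6,-4.5],"roll":0,"hand":0},
  {"offset":[0,12.3,-8.5],"roll":0,"hand":0},
  {"offset":[0,18.9,-12],"roll":0,"hand":0},
  {"offset":[0,25.8,-14.9],"roll":0,"hand":0},
  {"offset":[0,33,-17.1],"roll":0,"hand":0},
  {"offset":[0,40.3,-18.7],"roll":0,"hand":0},
  {"offset":[0,47.7,-19.7],"roll":0,"hand":0},
  {"offset":[0,55.2,-20],"roll":0,"hand":0},
  {"offset":[0,62.7,-19.7],"roll":0,"hand":0},
  {"offset":[0,70.1,-18.7],"roll":0,"hand":0},
])

```text
clock: 18.83
tool_pos: [0.4897, 0.0226, 0.1549]
orientation: [-179.9, 0.1, -173.7]
force: [-0.5, -6.9, 4.3]
opening: 0.0094
```

```bash
python3 snap.py 8; python3 - <<'E'
import cv2,numpy as np
from rect import *
for k in('1','8'):
    r=cv2.cvtColor(rect(cv2.imread(f"pics/scene{k}.png"),S,.059,-.16,-.01,1),cv2.COLOR_BGR2GRAY)
    print(k);print(cv2.resize(r,(25,20),interpolation=cv2.INTER_AREA))
E
```

```text
[-0.5 -6.9  4.3] [0.4897 0.0226 0.1549] 0.009387040438842618
1
[[106  79 200 243 243 243 243 243 243 243 243 243 243 243 243 243 243 243
  243 244 231 139  90  88  84]
 [ 86  77 197 243 243 243 243 243 243 243 238 234 235 242 243 243 243 243
  243 241 231 198 107  88  89]
 [ 72  96 216 243 243 243 243 243 242 236 197 139 152 229 243 243 243 243
  243 229 146 129 113  95  97]
 [ 76 145 235 243 243 243 243 243 240 177 141 106 100 180 242 244 243 244
  244 241 162 101 104 106 101]
 [150 224 244 243 243 243 243 243 241 161 102  93 109 125 187 203 203 203
  203 202 169 116 108  99  98]
 [232 244 243 243 243 243 243 243 243 217 160 101 136 137 138 140 139 139
  139 139 138 138 115  96 114]
 [244 243 243 243 243 243 243 243 243 243 240 168 135 139 139 138 138 139
  138 138 138 139 124 145 176]
 [242 236 231 232 239 243 243 243 243 243 244 223 146 139 138 139 139 139
  139 139 140 139 135 211 216]
 [232 221 218 216 219 231 241 243 243 243 243 227 149 138 139 138 139 138
  138 139 138 139 133 213 229]
 [222 217 217 216 216 214 215 242 243 242 243 224 146 138 139 138 139 138
  139 138 138 139 
[... 2466 characters left out ...]
37 215 219 216 214 214 216 215 215 216
  214 216 194 114  82 182 151]
 [239 239 238 236 236 238 239 239 237 160 152 214 214 216 216 216 216 218
  215 216 193 124 108 178 196]
 [239 239 239 239 239 239 239 239 239 177 137 188 187 186 187 186 186 190
  190 189 169 122 115 135 187]
 [220 238 238 239 239 239 239 240 240 234 188 132 103  91 114 128 120 124
  126 128 126 106  89  84 113]
 [124 212 239 239 239 239 239 240 240 240 239 214 166 162 195 229 224 225
  226 227 219 181 174 141  86]
 [111 175 235 239 240 239 239 239 240 239 239 240 240 240 239 240 240 240
  240 240 239 239 239 170  83]
 [120 100 192 239 239 239 240 240 240 240 239 240 239 240 239 239 239 239
  239 240 239 240 212 114  86]]
```

>>> jog_arm([
  {"offset":[0,7.3,1.6],"roll":0,"hand":0},
  {"offset":[0,14.5,3.8],"roll":0,"hand":0},
  {"offset":[0,21.4,6.7],"roll":0,"hand":0},
  {"offset":[0,28,10.2],"roll":0,"hand":0},
  {"offset":[0,34.3,14.2],"roll":0,"hand":0},
  {"offset":[0,40.3,18.7],"roll":0,"hand":0},
  {"offset":[0,45.8,23.8],"roll":0,"hand":0},
  {"offset":[0,50.9,29.3],"roll":0,"hand":0},
  {"offset":[0,55.4,35.3],"roll":0,"hand":0},
  {"offset":[0,59.4,41.6],"roll":0,"hand":0},
  {"offset":[0,62.9,48.2],"roll":0,"hand":0},
  {"offset":[0,65.8,55.1],"roll":0,"hand":0},
])

```text
clock: 19.93
tool_pos: [0.483, 0.0894, 0.0972]
orientation: [180.0, 0.1, -173.7]
force: [4.7, -4.8, 4.0]
opening: 0.0092
```

>>> jog_arm([
  {"offset":[0,2.2,7.2],"roll":0,"hand":0},
  {"offset":[0,3.8,14.5],"roll":0,"hand":0},
  {"offset":[0,4.8,21.9],"roll":0,"hand":0},
  {"offset":[0,5.1,29.4],"roll":0,"hand":0},
  {"offset":[0,4.8,36.9],"roll":0,"hand":0},
  {"offset":[0,4.3,41.4],"roll":0,"hand":0},
  {"offset":[0,4.3,43],"roll":0,"hand":0},
  {"offset":[0,4.3,43],"roll":0,"hand":0},
  {"offset":[0,4.3,43],"roll":0,"hand":0},
])

```text
clock: 20.68
tool_pos: [0.4825, 0.0937, 0.0542]
orientation: [180.0, 0.1, -173.7]
force: [6.7, -1.2, -1.8]
opening: 0.0095
```

>>> jog_arm([
  {"offset":[0,0,2],"roll":0,"hand":0},
  {"offset":[0,0,4],"roll":0,"hand":0},
  {"offset":[0,0,4],"roll":0,"hand":0},
  {"offset":[0,0,4],"roll":0,"hand":0},
])

```text
clock: 21.02
tool_pos: [0.483, 0.0938, 0.0528]
orientation: [180.0, 0.2, -173.7]
force: [-6.0, -2.6, 30.6]
opening: 0.0089
```

Down on its stop (30 N). Relax, release, and lift away.

>>> jog_arm([
  {"offset":[0,0,-3],"roll":0,"hand":0},
  {"offset":[0,0,-3],"roll":0,"hand":20},
  {"offset":[0,0,-3],"roll":0,"hand":40},
  {"offset":[0,0,-3],"roll":0,"hand":40},
  {"offset":[0,0,-3],"roll":0,"hand":40},
  {"offset":[0,0,-3],"roll":0,"hand":40},
  {"offset":[0,0,-25],"roll":0,"hand":40},
  {"offset":[0,0,-60],"roll":0,"hand":40},
  {"offset":[20,0,-100],"roll":0,"hand":40},
  {"offset":[50,0,-140],"roll":0,"hand":40},
  {"offset":[50,0,-160],"roll":0,"hand":40},
  {"offset":[50,0,-160],"roll":0,"hand":40},
  {"offset":[50,0,-160],"roll":0,"hand":40},
])

```text
clock: 22.1
tool_pos: [0.4323, 0.0881, 0.2123]
orientation: [179.9, 0.2, -173.7]
force: [0.7, -0.3, -0.9]
opening: 0.0401
```

```bash
python3 snap.py 9; python3 - <<'E'
import cv2,numpy as np
from rect import *
# rack mask (bright, neutral) in nest area at rack-top plane .066, both cams
for n,C in(('scene',S),('side',D)):
    r=rect(cv2.imread(f"pics/{n}9.png"),C,.066,-.16,-.01,4)
    hsv=cv2.cvtColor(r,cv2.COLOR_BGR2HSV); g=cv2.cvtColor(r,cv2.COLOR_BGR2GRAY)
    if n=='scene':
        m=((hsv[...,1]<12)&(g>180)).astype(np.uint8)
        m=cv2.morphologyEx(m,cv2.MORPH_OPEN,np.ones((25,25)))
        c=max(cv2.findContours(m,0,1)[0],key=cv2.contourArea);(cx,cy),wh,an=cv2.minAreaRect(c)
        print(n,'rack x %.1f y %.1f'%(cy/4-70,cx/4-160),np.array(wh)/4,an)
    # flipper/crank vs start: difference around the flipper
    a,b=[cv2.cvtColor(rect(cv2.imread(f"pics/{n}{k}.png"),C,.065,-.01,.13,2),cv2.COLOR_BGR2GRAY).astype(float) for k in('0','9')]
    print(n,'flipper diff mean',np.abs(a-b).mean().round(1),'p95',np.percentile(np.abs(a-b),95))
    a,b=[cv2.imread(f"pics/{n}{k}.png").astype(int) for k in('1','9')]
    d=cv2.resize((np.abs(a-b).sum(2)>90).astype(np.uint8)*100,(32,20),interpolation=cv2.INTER_AREA)
    print(n,'changed cells',[(j*20,i*20,int(d[i,j])) for i,j in np.argwhere(d>8)])
E
```

```text
[ 0.7 -0.3 -0.9] [0.4323 0.0881 0.2123] 0.040083956456022946Traceback (most recent call last):
  File "<stdin>", line 10, in <module>
ValueError: max() iterable argument is empty
```

```bash
python3 - <<'E'
import cv2,numpy as np
from rect import *
for n,C in(('scene',S),('side',D)):
    r=rect(cv2.imread(f"pics/{n}9.png"),C,.066,-.16,-.01,4);g=cv2.cvtColor(r,cv2.COLOR_BGR2GRAY)
    if n=='scene':
        m=((g>195)&(g<230)).astype(np.uint8);m[:, :130]=0
        m=cv2.morphologyEx(m,cv2.MORPH_OPEN,np.ones((25,25)))
        cs=cv2.findContours(m,0,1)[0]; print('centre colour',g[280,400],len(cs))
        if cs:
            (cx,cy),wh,an=cv2.minAreaRect(max(cs,key=cv2.contourArea)); print(n,'rack x %.1f y %.1f'%(cy/4-70,cx/4-160),np.array(wh)/4,an)
    a,b=[cv2.cvtColor(rect(cv2.imread(f"pics/{n}{k}.png"),C,.065,-.01,.1,2),cv2.COLOR_BGR2GRAY).astype(float) for k in('0','9')]
    print(n,'flipper diff mean',np.abs(a-b).mean().round(1),'p95',np.percentile(np.abs(a-b),95))
    a,b=[cv2.imread(f"pics/{n}{k}.png").astype(int) for k in('1','9')]
    d=cv2.resize((np.abs(a-b).sum(2)>90).astype(np.uint8)*100,(32,20),interpolation=cv2.INTER_AREA)
    print(n,'changed cells',[(int(j)*20,int(i)*20,int(d[i,j])) for i,j in np.argwhere(d>8)])
E
```

```text
centre colour 214 1
scene rack x 2.1 y -64.4 [59.01726913 78.19911957] 0.23972991108894348
scene flipper diff mean 2.5 p95 10.0
scene changed cells [(320, 0, 13), (340, 0, 37), (460, 0, 17), (480, 0, 100), (500, 0, 93), (520, 0, 30), (340, 20, 27), (360, 20, 39), (420, 20, 36), (440, 20, 60), (460, 20, 70), (480, 20, 99), (500, 20, 96), (520, 20, 78), (280, 40, 14), (340, 40, 72), (360, 40, 67), (380, 40, 45), (400, 40, 20), (420, 40, 65), (440, 40, 98), (460, 40, 89), (480, 40, 94), (500, 40, 100), (520, 40, 96), (180, 60, 90), (200, 60, 36), (280, 60, 9), (320, 60, 44), (340, 60, 33), (360, 60, 76), (380, 60, 58), (460, 60, 40), (480, 60, 35), (500, 60, 100), (520, 60, 58), (180, 80, 86), (200, 80, 66), (320, 80, 68), (360, 80, 53), (380, 80, 77), (400, 80, 42), (440, 80, 22), (460, 80, 31), (480, 80, 19), (500, 80, 10), (180, 100, 56), (200, 100, 86), (240, 100, 34), (260, 100, 52), (300, 100, 17), (360, 100, 89), (380, 100, 73), (440, 100, 34), (460, 100, 76), (480, 100, 17), (180, 120, 12), (200, 120, 71), (220, 120, 46), (260, 120, 15), (300, 120, 13), (340, 120, 36), (360, 120
[... 2768 characters left out ...]
0, 98), (600, 200, 100), (620, 200, 78), (420, 220, 40), (440, 220, 100), (460, 220, 67), (480, 220, 19), (500, 220, 42), (540, 220, 93), (560, 220, 99), (580, 220, 100), (600, 220, 89), (620, 220, 13), (260, 240, 28), (280, 240, 14), (420, 240, 9), (440, 240, 97), (460, 240, 54), (500, 240, 32), (520, 240, 36), (540, 240, 99), (560, 240, 100), (580, 240, 100), (600, 240, 34), (440, 260, 62), (460, 260, 31), (480, 260, 9), (500, 260, 13), (520, 260, 70), (540, 260, 100), (560, 260, 100), (580, 260, 69), (440, 280, 18), (460, 280, 43), (480, 280, 27), (520, 280, 74), (540, 280, 90), (560, 280, 84), (460, 300, 34), (480, 300, 46), (500, 300, 35), (520, 300, 96), (540, 300, 80), (560, 300, 18)]
```

>>> jog_arm([
  {"offset":[2,-40,-30],"roll":0,"hand":40},
  {"offset":[3,-80,-30],"roll":0,"hand":40},
  {"offset":[4,-120,-30],"roll":0,"hand":40},
  {"offset":[6,-160,-30],"roll":0,"hand":40},
  {"offset":[7,-200,-30],"roll":0,"hand":40},
  {"offset":[8,-239,-30],"roll":0,"hand":40},
  {"offset":[29,-275,-30],"roll":0,"hand":40},
  {"offset":[49,-311,-30],"roll":0,"hand":40},
  {"offset":[70,-347,-30],"roll":0,"hand":40},
  {"offset":[91,-384,-30],"roll":0,"hand":40},
  {"offset":[112,-420,-30],"roll":0,"hand":40},
  {"offset":[133,-457,-30],"roll":0,"hand":40},
  {"offset":[154,-494,-30],"roll":0,"hand":40},
  {"offset":[175,-532,-30],"roll":0,"hand":40},
  {"offset":[196,-570,-30],"roll":0,"hand":40},
  {"offset":[196,-570,-30],"roll":0,"hand":40},
  {"offset":[196,-570,-30],"roll":0,"hand":40},
])

```text
clock: 23.62
tool_pos: [0.2973, -0.5024, 0.2372]
orientation: [179.8, -0.2, -174.0]
force: [-0.3, -0.4, -0.8]
opening: 0.0401
```

```bash
python3 snap.py 10; python3 - <<'E'
import cv2,numpy as np
from rect import *
from fit import *
G=lambda n,k,C,z:cv2.cvtColor(rect(cv2.imread(f"pics/{n}{k}.png"),C,z,-.16,-.01,4),cv2.COLOR_BGR2GRAY).astype(float)
# sub-pixel edges: strongest gradient along profiles, in mm station; returns position near guess
def edge(g,axis,guess,lo,hi,win=5):
    # axis 'y': edge at const y, averaged over x in [lo,hi] in 3 bands ; mm
    out=[]
    for a,b in np.array_split(np.linspace(lo,hi,7),1) and [(lo,(2*lo+hi)/3),((2*lo+hi)/3,(lo+2*hi)/3),((lo+2*hi)/3,hi)]:
        if axis=='y': pr=g[int((a+70)*4):int((b+70)*4)].mean(0); o=-160
        else: pr=g[:,int((a+160)*4):int((b+160)*4)].mean(1); o=-70
        d=np.abs(np.gradient(cv2.GaussianBlur(pr[None],(0,0),3)[0])); c=int((guess-o)*4); s=slice(c-win*4,c+win*4); i=np.argmax(d[s])+c-win*4
        seg=d[i-6:i+7]; out.append(((seg*np.arange(i-6,i+7)).sum()/seg.sum())/4+o)
    return np.round(out,1)
g1=G('scene',1,S,.052); g2=G('scene',10,S,.066)
print('pad  y-',edge(g1,'y',-91.5,-30,30),'y+',edge(g1,'y',-25,-30,30),'x-',edge(g1,'x',-41,-85,-35),'x+',edge(g1,'x',43,-85,-35))
print('rack y-',edge(g2,'y',-94,-30,30),'y+',edge(g2,'y',-34,-30,30),'x-',edge(g2,'x',-38,-85,-42),'x+',edge(g2,'x',41,-85,-42))
s1=G('side',1,D,.052); s2=G('side',10,D,.066)
print('side pad y-',edge(s1,'y',-86,-25,20),'rows',edge(s1,'x',-45,-80,-35)); 
for r in (-20,0,20): print('side row',r,s2[int((r+70)*4),::16].astype(int).tolist())
c=cv2.resize(np.hstack([rect(cv2.imread(f"pics/{n}10.png"),C,.066,-.16,-.01,2.6) for n,C in(('scene',S),('side',D))]),None,fx=1,fy=1); cv2.imwrite("pics/fin.png",c)
E
```

```text
[-0.3 -0.4 -0.8] [ 0.2973 -0.5024  0.2372] 0.04006492452390755
pad  y- [-92.  -91.5 -91.2] y+ [-23.2 -23.7 -23. ] x- [-43.3 -41.7 -41.3] x+ [46.8 45.  45.5]
rack y- [-95.  -93.  -93.2] y+ [-33.  -33.  -33.3] x- [-36.5 -36.2 -36. ] x+ [43.7 43.5 43.8]
side pad y- [-89.2 -89.  -88.7] rows [-50.1 -48.2 -47.5]
side row -20 [253, 253, 253, 251, 244, 240, 241, 242, 241, 251, 220, 190, 146, 120, 169, 247, 252, 250, 243, 241, 242, 242, 241, 242, 243, 243, 244, 244, 243, 242, 242, 247, 210, 152, 142, 151, 159, 174]
side row 0 [253, 254, 250, 244, 240, 239, 239, 241, 240, 239, 238, 239, 175, 173, 239, 255, 253, 249, 244, 241, 241, 242, 241, 242, 243, 243, 243, 244, 244, 242, 241, 250, 214, 160, 140, 145, 164, 161]
side row 20 [255, 253, 253, 253, 253, 253, 253, 253, 253, 253, 253, 253, 253, 253, 253, 253, 254, 250, 245, 243, 242, 242, 242, 242, 242, 243, 243, 243, 243, 242, 243, 246, 210, 152, 137, 150, 159, 151]
```

>>> jog_arm([
  {"offset":[-340,410,0],"roll":0,"hand":0},
  {"offset":[-340,410,0],"roll":0,"hand":0},
  {"offset":[-340,410,0],"roll":0,"hand":0},
  {"offset":[-340,410,0],"roll":0,"hand":0},
  {"offset":[-340,410,0],"roll":0,"hand":0},
  {"offset":[-340,410,0],"roll":0,"hand":0},
  {"offset":[-340,410,0],"roll":0,"hand":0},
  {"offset":[-340,410,0],"roll":0,"hand":0},
  {"offset":[-340,410,0],"roll":0,"hand":0},
  {"offset":[-340,410,0],"roll":0,"hand":0},
  {"offset":[-340,410,0],"roll":0,"hand":0},
  {"offset":[-340,410,0],"roll":0,"hand":0},
  {"offset":[-340,410,0],"roll":0,"hand":0},
  {"offset":[-340,410,40],"roll":0,"hand":0},
  {"offset":[-340,410,80],"roll":0,"hand":0},
  {"offset":[-340,410,115],"roll":0,"hand":0},
  {"offset":[-340,410,135],"roll":0,"hand":0},
  {"offset":[-340,410,145],"roll":0,"hand":0},
  {"offset":[-340,410,145],"roll":0,"hand":0},
  {"offset":[-340,410,145],"roll":0,"hand":0},
])

```text
clock: 25.38
tool_pos: [0.5929, -0.0551, 0.0961]
orientation: [-180.0, 0.0, -173.7]
force: [0.6, -0.2, -0.1]
opening: 0.0005
```

>>> jog_arm([
  {"offset":[0,-3,6],"roll":0,"hand":0},
  {"offset":[0,-3,11],"roll":0,"hand":0},
  {"offset":[0,-3,13],"roll":0,"hand":0},
  {"offset":[0,-3,14.5],"roll":0,"hand":0},
  {"offset":[0,-3,15],"roll":0,"hand":0},
  {"offset":[0,-3,15],"roll":0,"hand":0},
])

```text
clock: 25.88
tool_pos: [0.593, -0.0589, 0.0807]
orientation: [180.0, 0.0, -173.7]
force: [0.0, -0.5, 0.9]
opening: 0.0007
```

>>> jog_arm([
  {"offset":[0,0,1],"roll":0,"hand":0},
  {"offset":[0,0,2],"roll":0,"hand":0},
  {"offset":[0,0,2],"roll":0,"hand":0},
])

```text
clock: 26.13
tool_pos: [0.5929, -0.0588, 0.0784]
orientation: [180.0, -0.0, -173.7]
force: [-0.4, 0.2, -0.3]
opening: 0.0005
```

>>> jog_arm([
  {"offset":[0,0,0.8],"roll":0,"hand":0},
  {"offset":[0,0,1.6],"roll":0,"hand":0},
  {"offset":[0,0,1.6],"roll":0,"hand":0},
])

```text
clock: 26.38
tool_pos: [0.5933, -0.0588, 0.0773]
orientation: [-180.0, 0.0, -173.7]
force: [0.3, 0.5, 2.2]
opening: 0.0001
```

>>> jog_arm([
  {"offset":[0,0,-5],"roll":0,"hand":0},
  {"offset":[0,0,-30],"roll":0,"hand":0},
  {"offset":[0,0,-70],"roll":0,"hand":0},
  {"offset":[0,0,-110],"roll":0,"hand":0},
  {"offset":[0,-30,-150],"roll":0,"hand":0},
  {"offset":[0,-70,-150],"roll":0,"hand":0},
  {"offset":[20,-110,-150],"roll":0,"hand":0},
  {"offset":[40,-145,-150],"roll":0,"hand":0},
  {"offset":[60,-180,-150],"roll":0,"hand":0},
  {"offset":[80,-215,-150],"roll":0,"hand":0},
  {"offset":[100,-250,-150],"roll":0,"hand":0},
  {"offset":[120,-285,-150],"roll":0,"hand":0},
  {"offset":[140,-320,-150],"roll":0,"hand":0},
  {"offset":[160,-355,-150],"roll":0,"hand":0},
  {"offset":[180,-390,-150],"roll":0,"hand":0},
  {"offset":[180,-390,-150],"roll":0,"hand":0},
  {"offset":[180,-390,-150],"roll":0,"hand":0},
])

```text
clock: 27.8
tool_pos: [0.4549, -0.4679, 0.2265]
orientation: [180.0, -0.0, -174.0]
force: [0.7, 0.7, 0.5]
opening: 0.0004
```

```bash
python3 snap.py 11; python3 - <<'E'
import cv2,numpy as np
from rect import *
for n,C in(('scene',S),('side',D)):
  for z,a,b,ks in((.066,-.13,-.01,'10'),(.065,-.01,.1,'0')):
    r=[cv2.cvtColor(rect(cv2.imread(f"pics/{n}{k}.png"),C,z,a,b,2),cv2.COLOR_BGR2GRAY).astype(float) for k in(ks,'11')]
    print(n,'nest area vs after-drop' if ks=='10' else 'flipper vs start','mean diff',np.abs(r[0]-r[1]).mean().round(2),'phase shift mm',np.round(np.array(cv2.phaseCorrelate(r[0],r[1])[0])/2,2))
# bystanders: patch shift, scene
a,b=[cv2.cvtColor(cv2.imread(f"pics/scene{k}.png"),6) for k in(0,11)]
for nm,(u,v) in dict(wash=(374,318),ink=(321,298),jar=(459,248),pen=(270,112),box=(184,209),cup=(305,286)).items():
    t=a[v-14:v+14,u-14:u+14];m=cv2.matchTemplate(b[v-34:v+34,u-34:u+34],t,5);_,s,_,l=cv2.minMaxLoc(m);print(nm,(l[0]-20,l[1]-20),round(s,3))
E
```

```text
[0.7 0.7 0.5] [ 0.4549 -0.4679  0.2265] 0.00036022060835904735
scene nest area vs after-drop mean diff 6.98 phase shift mm [ 0. -0.]
scene flipper vs start mean diff 6.44 phase shift mm [ 0.26 -0.01]
side nest area vs after-drop mean diff 6.72 phase shift mm [-0.    0.03]
side flipper vs start mean diff 7.05 phase shift mm [ 0.23 -0.02]
wash (0, 0) 0.999
ink (0, 0) 0.996
jar (0, 0) 0.998
pen (0, 0) 0.993
box (0, 0) 0.999
cup (0, 0) 0.987
```

Everything is in place and nothing moved, so I'm handing it in.

```bash
python3 -c "
from plant import order
print(order.close_job())"
```

```text
the job is handed in; nothing more can be done
None
```

I handed the job in at about 28 s, with the rack lying face-down in the big nest and the empty flipper back on the lane side. The hand-in gives no verdict, so I don't know how it was judged.

**What I did**
- **Carousel:** I turned it by its peg, about 42° anticlockwise, until the big nest faced the flipper.
- **Rack into the pocket:** I pushed it down the lane with closed fingers until it dropped in. Touching its top gave 74.2 mm, against 74 mm when fully seated.
- **Swing over:** the crank force reached about 39 N partway, because the bar slipped roughly 4 mm in the pads. I corrected the path and the rest went smoothly, at no more than about 15 N. I then pressed the crank onto its stop at about 31 N fully over.
- **Swing back:** I returned the empty flipper and pressed it onto its lane-side stop at about 31 N.

**Last checks**
- **Rack:** it lies with the smooth back up and is aligned within about 0.3°. Touching its top gave 66.3 mm, against 66 mm expected, so it is flat on the pad.
- **Flipper:** it matches the start picture within 0.3 mm.
- **Bystanders:** none moved.
- **Robot:** it was clear of everything.

**Where the measurements disagreed**
- **Rack position in the nest:** it sits off centre, away from the hinge, against a 7 mm limit. The scene camera put this at about 5.6 mm along that axis and 1.9 mm sideways. The side camera first read about 8.5 mm, and about 7 mm after a rough allowance for glare. A rack lying flat can only be off by about 4.5 mm along that axis, so I took it as within the limit.
- **Nest against the transfer point:** the cameras put the nest 2 to 5 mm from it, inside the limits of 8 and 12 mm.

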